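# Level the worktop shelf with its foot key

### The arm

A 6-joint arm with a two-finger parallel gripper is mounted at the origin on a cart in front of the work surface, level with it; the furniture and walls round the work are solid. World frame = base frame: x ahead of the robot, y to its left, z up, the work surface at z = 0. Lengths are in m, angles in degrees, forces in N, time in s.
With the tool pointing down it reaches from about 0.4 to 0.825 m from the base axis. Payload 7 kg.
Tool frame: the origin (TCP) lies at the very end of the fingers, on their centre line; the grasp point (between the pads) lies 19 mm behind it (r.hold_point_z is the distance from the TCP to the grasp point, in m); x points along the fingers, y is the direction in which the jaws open and shut, and the axes are right-handed (so a half turn about x gives the same grasp; the last joint's range is limited). The gripper opens to 88 mm and grips with 3 to 60 N. Pads are 19 mm wide; open, the fingers measure 130 mm over their backs; the gripper's body (78 mm by 193 mm) begins 47 mm behind the grasp point.
Start: joints at [87.783, 20.546, 0.682, 0, -70.136, -16.507], TCP at [0.217, 0.639, 0.227] pointing down, gripper open.
Joint ranges: [-176.03, 176.03], [-82.01, 121.73], [-58.28, 71.71], [-173.87, 95.51], [-174.79, -0.11], [-173.66, 173.66]. Speed limits (degrees/s): [136.94, 136.94, 172.46, 180, 180, 180].

### API

Orientations are given as [roll, pitch, yaw] about the fixed x, y, z axes, in that order (R = Rz(yaw) Ry(pitch) Rx(roll)).
In Python, from plant import r gives the robot as it stands. The module is installed in compiled form; this text tells all that it offers.
- The arm moves only by the shell command python3 -m creep 'ROWS' [FORCE]. ROWS is JSON, a list of rows, each a list of 7 numbers: the turn, a rotation vector about the tool's x, y, z in rad, then the shift along the tool's x, y, z in cm, then the opening in per cent of the stroke, from 0 (shut) to 100 (fully open). In form: [[rx, ry, rz, x, y, z, fingers], ...]. A call has 1 to 8 rows; each row shifts and turns the commanded pose from where the row before left it, along the tool's axes as they then stand; what a row does not reach is not made up. A row lasts 1/10 s, in which the tool goes at most 50 mm and 8.59 degrees, less where a joint would pass 70% of its speed; a pose out of reach is approached as far as the arm can. A call is refused whole if a number of a shift passes 5 or a number of a turn 0.15, either way. A call with a gripper value outside its range is refused whole. The fingers move at their own pace and stop on an object; FORCE is the grip in N (left out, the last holds). Time passes only in rows, so rows that do not move let the fingers close. It gives the time, the measured TCP pose, the force and the opening at its end, in the units of the state.
- r.get_state(): the state, without advancing time (a new reading comes with each control period).
- r.capture(name): name is "side" or "top"; returns (picture, depth): 384x512x3 uint8, blue, green, red; 384x512 float32, m along the optical axis (not along the pixel's ray), 0 where there is no reading.
- r.camera_info(name): a dict with "fovy" (degrees; the focal length in pixels is half the picture's height over the tangent of half this angle, whatever the lens; pixels are square), "cx", "cy" (the principal point, pixels), "camera_from_world" (4x4, takes a point from world to camera coordinates). Camera axes: x right, y down, z forward; pixel columns grow to the right and rows downward; lengths in m; the calibration is good to about 2 mm. A picture is of the moment at which its call begins. camera_info takes no time and is no camera call.
- r.close_job(): hands the job in, once; it reports no verdict.
Trained networks look in the newest picture that a camera, given by its name, has taken for a name from the list of things; names that differ only in an ending like _2 or _b are one class to them, and where a whole thing is asked for, a point or a joint stands for the part that bears it (a point fixed in the world has none). Each returns a list of dicts, best first, with "score" (0 to 1); they miss things now and then, are a little off and sometimes report something else, mostly with a low value. They report only what shows in the picture. A call takes as long as a camera call.
- r.look_for(query, camera): "rect" ([left, top, right, bottom] in pixels, round what is visible of it).
- r.masks_of(query, camera): "pixels" (384x512 bool, what is visible of it) and "rect" ([left, top, right, bottom] in pixels, round what is visible of it).
The state is a dict: "time_s": time; "joints": joint angles; "qd": joint speeds; "joint_torque": joint torques, N m; "tcp_pos": TCP position; "eef_rot": TCP orientation; "contact_force": force on the tool from outside, world axes, zero at the start; "moment": the same for the moment, N m; "gripper_width": finger opening in m.
Only numpy, scipy, OpenCV 4.12 (cv2) and the standard library are available. Lean on these libraries where they do the work, as an engineer would, in place of code of your own. Each camera call takes 0.05 s, during which the arm holds its last target. There are 200 camera calls.

### The job

The little wooden worktop shelf dips at its metal end. Lay the spirit level lengthwise on the wooden part of the shelf, press it down firmly so that it sits flat, and let go of it; then take the blue-handled key from its block, push it right home into the brass socket of the levelling foot against the sprung plug, and turn it clockwise until the bubble stands in the middle between the two lines. Finish still gripping the key and pressing it home, with the bubble centred, and do not disturb the other things on the worktop.

Things in the scene. Friction and masses are not known exactly. Their poses are not given: they have to be found in the camera images.
- level: spirit level, aluminium bar 150 x 28 x 36 mm with black ends and a yellow-green vial in the middle of its top, 0.35 kg. Origin: centre of its underside; x along the bar, y across its 28 mm, z up. It starts upright on the worktop on its 28 mm wide underside, left or right of the shelf. Take it across its 28 mm width, near the middle.
- bubble (a joint): bubble: m along the level's x from the middle of the vial (+-0.024 at most). It goes to the higher end (positive: +x end is higher) and settles in about 1 s. Two black lines at +-10.5 mm; the pale bubble is 14 mm long. On the shelf, one radian of foot turn moves it about 13 mm; at the start the shelf is 5 to 15 mm of bubble out.
- shelf: shelf board 340 mm long (y), 170 deep (x), top face 72 mm above the worktop. Origin: on the worktop between its two left legs; x away from the robot, y left, z up. The board spans y +0.030 to -0.310: wood down to y -0.220 (the level's middle belongs near x 0, y -0.10), then a steel end plate with the foot at x 0, y -0.265. It tilts only about the line of the left legs, under 0.01 rad.
- socket (a point): centre of the mouth of the square socket in the levelling foot's head: 26 mm square, brass, in a round hole of the steel end plate, 3 mm proud of it. z up; x and y along the head's and socket's sides, turning with it. Socket 11.5 mm square, 1.5 mm chamfer, for the 10 mm key: fits in any of four quarter turns, play about 0.15 rad either way.
- screw (a joint): turn of the levelling foot in rad, growing clockwise seen from above (-0.6 to 2.8), which raises this end of the shelf, 6 mrad of tilt and 1.6 mm of height per rad. The end is too low at the start: 0.45 to 1.15 rad are needed from a start at -0.2 to 0.2, besides the key's play; it can be turned too far. Friction about 0.1 N m; it stays where it is left.
- plug (a joint): black sprung plug that closes the socket against crumbs, 1 mm below the mouth; m pressed down by the key, 0 to 0.011 (stop). It pushes the key up with 2.5 N at first and 5.3 N at the stop, where the key's end is 12 mm below the mouth.
- key: key standing upright in its block: 10 mm square steel shaft, blue cross handle, 92 mm high, 0.06 to 0.13 kg. Origin: centre of the shaft's lower end; z up, x along the handle. Handle bar 72 mm long (x), 14 thick (y), z 0.070 to 0.092; under it a 20 mm round collar down to z 0.063. The lowest 6 mm of the shaft are 7.5 mm square. Grip the bar in its middle across its 14 mm.
- key_block: light wooden block 66 x 66 x 38 mm, fixed, with a 12 mm square hole 32 mm deep in which the key stands; three short steel bits stick up 16 mm along its +y edge, 22 mm from the middle. Origin: centre of its underside, axes parallel to the key's.
- canister_left: red canister with a chrome lid, 105 mm across, 176 mm high, a bystander; origin at the centre of its underside
- canister_right: second red canister with a chrome lid, same size, a bystander; origin at the centre of its underside
- pepper: pepper shaker, 44 mm across, 90 mm high, a bystander; origin at the centre of its underside
- candle_green: green pillar candle, 52 mm across, 144 mm high, a bystander; origin at the centre of its underside
- mug: white mug, 92 x 127 x 95 mm, a bystander; origin at the centre of its underside
- spoon_out: steel table spoon lying on the worktop, 187 x 31 x 6 mm, a bystander; origin at the centre of its underside

How it is judged (in metres and radians):
On the way, in this order (a step that is already met when the one before it is completed fails the run):
1. the spirit level lies lengthwise on the wooden part of the shelf and is pressed down on it with more than 7 N (its own weight is 3.5 N) (contact force between level and shelf above 7 N and angle between the x axis of level and the y axis of shelf, either way round below 0.15 rad and y of level in the frame of shelf between -0.147 and -0.03 m and x of level in the frame of shelf between -0.07 and 0.07 m and angle between level's own z axis and vertical below 0.05 rad), for 0.15 s.
2. the gripped key is pushed home in the socket of the levelling foot, with the level left lying free on the shelf (value of joint plug above 0.008 m and z of key in the frame of socket below -0.008 m and horizontal distance between key and socket below 0.003 m and angle between key's own z axis and vertical below 0.1 rad and contact force between the fingers and key above 12 N and contact force between level and shelf above 1 N and angle between the x axis of level and the y axis of shelf, either way round below 0.15 rad and y of level in the frame of shelf between -0.147 and -0.03 m and x of level in the frame of shelf between -0.07 and 0.07 m and angle between level's own z axis and vertical below 0.05 rad and contact force between the fingers and level below 0.1 N), for 0.2 s.
At the end, for the whole second after the job is handed in: Bubble within 3 mm of the middle; level lying flat and free on the wooden part, within 0.15 rad of the shelf's length; key gripped (over 12 N), upright within 0.1 rad, within 3 mm of the socket's axis, its end over 8 mm below the mouth and the plug still pressed down by over 8 of 11 mm (value of joint bubble between -0.003 and 0.003 m and value of joint plug above 0.008 m and z of key in the frame of socket below -0.008 m and horizontal distance between key and socket below 0.003 m and angle between key's own z axis and vertical below 0.1 rad and contact force between the fingers and key above 12 N and contact force between level and shelf above 1 N and angle between the x axis of level and the y axis of shelf, either way round below 0.15 rad and y of level in the frame of shelf between -0.147 and -0.03 m and x of level in the frame of shelf between -0.07 and 0.07 m and angle between level's own z axis and vertical below 0.05 rad and contact force between the arm and level below 0.1 N); the arm keeps its last pose, push and grip.
It fails at once if a canister, the pepper shaker, the candle, the mug or the spoon is moved by more than 25 mm (distance of any of canister_left, canister_right, pepper, candle_green, mug, spoon_out from where it was at the start of the episode above 0.025 m).
It also fails if it takes over 64 s, if anything falls off the work surface, if the arm or the gripper's body presses on something with over 40 N, if the wrist force passes 120 N, or if a joint passes its speed limit or range.

## Working session

There is one attempt and no reset: what is moved stays moved. The work goes in short steps, Python scripts to look and compute and a shell command to move; the robot and the scene stay as the last step left them, time stands still between calls to the robot, and variables do not carry over. Pictures are saved under pics/ and viewed, about 8 in all and at most 12, crops included, and the job is handed in when it is done.

```bash
mkdir -p pics; cat > h.py <<'E'
import numpy as np, cv2
from plant import r
from scipy.spatial.transform import Rotation as Ro
def cam(n):
    i=r.camera_info(n); f=192/np.tan(np.radians(i['fovy'])/2); return f,i['cx'],i['cy'],np.array(i['camera_from_world'])
def pts(n,d,m):
    f,cx,cy,T=cam(n); v,u=np.nonzero(m&(d>0)); z=d[v,u]
    p=np.c_[(u-cx)/f*z,(v-cy)/f*z,z,np.ones(len(z))]
    return (np.linalg.inv(T)@p.T).T[:,:3],u,v
def at(n,u,v,z):  # pixel ray with world height z
    f,cx,cy,T=cam(n); W=np.linalg.inv(T); d=W[:3,:3]@np.array([(u-cx)/f,(v-cy)/f,1]); o=W[:3,3]
    return o+d*(z-o[2])/d[2]
def proj(n,p):
    f,cx,cy,T=cam(n); q=T[:3,:3]@np.array(p)+T[:3,3]; return q[0]/q[2]*f+cx,q[1]/q[2]*f+cy
def st():
    s=r.get_state(); print('t',round(s['time_s'],2),'tcp',np.round(s['tcp_pos'],4),'rpy',np.round(s['eef_rot'],2),'F',np.round(s['contact_force'],1),'w',round(s['gripper_width'],4),'j',np.round(s['joints'],0))
    R=Ro.from_euler('xyz',s['eef_rot'],degrees=True).as_matrix(); return np.array(s['tcp_pos']),R
E
python3 - <<'E'
from h import *
p,R=st(); print(R.round(2))
for n in('top','side'):
    im,d=r.capture(n); cv2.imwrite(f'pics/{n}0.png',im); np.save(n+'0.npy',d)
    f,cx,cy,T=cam(n); print(n,f,cx,cy,np.linalg.inv(T).round(3).tolist())
    for q in('level','shelf','key','key_block','socket','canister_left','pepper','candle_green','mug','spoon_out'):
        for m in r.masks_of(q,n)[:2]:
            P,u,v=pts(n,d,m['pixels'])
            if len(P)==0: continue
            print(n,q,round(m['score'],2),np.round(m['rect']).astype(int).tolist(),'min',np.percentile(P,3,0).round(3),'max',np.percentile(P,97,0).round(3),cv2.minAreaRect((P[P[:,2]>np.percentile(P[:,2],97)-.008,:2]*1000).astype(np.float32)))
E
```

```text
t 0.0 tcp [0.2165 0.6388 0.2256] rpy [  95.41   89.9  -103.32] F [-0.2 -0.3 -0.1] w 0.0875 j [ 88.  21.   1.  -0. -70. -17.]
[[-0.   -0.32 -0.95]
 [-0.   -0.95  0.32]
 [-1.    0.   -0.  ]]
top 482.95445325726223 261.88491310003513 192.2669994622964 [[-0.028, -0.994, 0.108, 0.329], [-1.0, 0.026, -0.016, 0.053], [0.013, -0.109, -0.994, 1.786], [0.0, 0.0, 0.0, 1.0]]
top level 0.85 [350, 177, 367, 220] min [ 0.418 -0.345  0.003] max [ 0.556 -0.305  0.043] ((487.7079772949219, -325.8505859375), (146.24810791015625, 29.022701263427734), 6.928760051727295)
top level 0.29 [298, 186, 303, 200] min [ 0.497 -0.125  0.047] max [ 0.523 -0.101  0.08 ] ((510.0615234375, -113.12246704101562), (23.98829460144043, 22.6850643157959), 73.49005889892578)
top shelf 0.78 [214, 160, 318, 217] min [ 0.44  -0.149  0.006] max [0.616 0.171 0.079] ((526.270751953125, 10.164505004882812), (338.6581115722656, 169.92640686035156), 82.4182357788086)
top key_block 0.68 [162, 191, 187, 210] min [0.463 0.314 0.006] max [0.533 0.384 0.086] ((475.0224914550781, 345.2116394042969), (26.866769790649414, 8.478260040283203),
[... 2762 characters left out ...]
 0.499 0.087] ((505.73016357421875, 481.50054931640625), (28.179046630859375, 26.32445526123047), 6.858960151672363)
side candle_green 0.87 [232, 152, 246, 179] min [ 0.629 -0.258  0.013] max [ 0.675 -0.211  0.136] ((653.2591552734375, -239.03182983398438), (36.1106071472168, 57.63418197631836), 20.48138999938965)
side mug 0.73 [249, 152, 267, 172] min [ 0.588 -0.425  0.005] max [ 0.666 -0.33   0.092] ((628.552490234375, -376.79461669921875), (88.95429992675781, 102.44522857666016), 8.345577239990234)
side spoon_out 0.57 [222, 258, 263, 279] min [ 0.357  0.38  -0.   ] max [0.424 0.537 0.005] ((389.0935363769531, 459.99993896484375), (177.8159637451172, 26.058448791503906), 71.81878662109375)
```

View pics/top0.png

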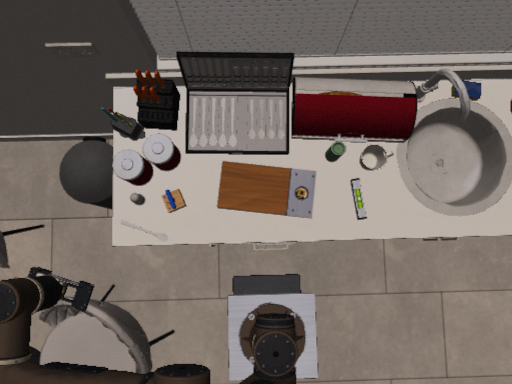

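View pics/side0.png

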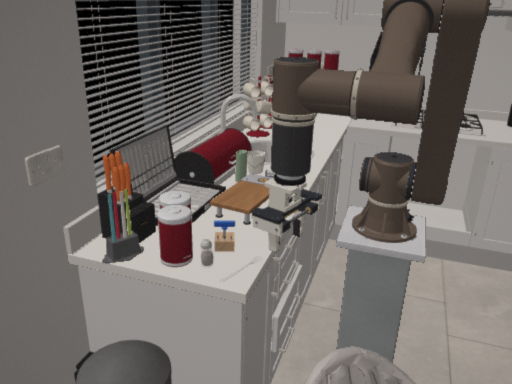

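Top picture: the shelf spans about (218–316, 162–217) with the brass head at (302,193). The level is at (359,198), and the key and block are at (173,200). The side view shows the same layout, with the key at (225,225). I'll refine the key and head angles next and work out the first move.

```bash
cat >> h.py <<'E'
def plan(goal,yaw,down=1):
    """goal TCP xyz, direction of tool y (deg); prints delta in current tool axes and rx"""
    p,R=st(); y=np.degrees(np.arctan2(R[1,1],R[0,1])); d=np.array(goal)-p
    print('yaw',y.round(1),'tilt',(R[:,0]+[0,0,1]).round(4),'rx needed (cw+)',round(-np.radians((yaw-y+180)%360-180),3),'shift cm tool now',(R.T@d*100).round(2))
    c,s=np.cos(np.radians(yaw)),np.sin(np.radians(yaw)); Rg=np.array([[0,c,s],[0,s,-c],[-1,0,0]]).astype(float)
    if np.linalg.det(Rg)<0: Rg[:,2]*=-1
    print(' in goal tool axes',(Rg.T@d*100).round(2),'world',(d*100).round(2), 'rotvec',Ro.from_matrix(R.T@Rg).as_rotvec().round(4))
E
python3 - <<'E'
from h import *
ims=[r.capture('top') for _ in range(6)]
im=np.mean([a[0] for a in ims],0).astype(np.uint8); d=np.median([a[1] for a in ims],0)
cv2.imwrite('pics/topavg.png',im)
a=cv2.resize(im[178:208,287:317],(390,390),interpolation=cv2.INTER_CUBIC)
b=cv2.resize(im[186:216,158:188],(390,390),interpolation=cv2.INTER_CUBIC)
cv2.imwrite('pics/crop1.png',np.hstack([a,b]))
hsv=cv2.cvtColor(im,cv2.COLOR_BGR2HSV)
for n in('top','side'):
    if n=='side': im,d=r.capture('side'); hsv=cv2.cvtColor(im,cv2.COLOR_BGR2HSV)
    m=(hsv[...,0]>105)&(hsv[...,0]<130)&(hsv[...,1]>120)&(hsv[...,2]>50)
    box=np.zeros_like(m); box[(slice(180,220),slice(155,195)) if n=='top' else (slice(212,240),slice(205,245))]=1; m&=box
    v,u=np.nonzero(m)
    P=np.array([at(n,x,y,.098 if n=='top' else .088)[:2] for x,y in zip(u,v)])
    print(n,len(P),cv2.minAreaRect((P*1000).astype(np.float32)),P.mean(0),P.std(0)); C=np.cov(P.T); w,V=np.linalg.eigh(C); print(np.degrees(np.arctan2(V[1,1],V[0,1])),np.sqrt(w))
E
```

```text
top 69 ((499.5754089355469, 345.6179504394531), (67.96927642822266, 15.162663459777832), 23.24568748474121) [0.49925863 0.34700384] [0.0175116  0.00830713]
-156.5757302537326 [0.00378185 0.01915428]
side 110 ((493.2853088378906, 360.39886474609375), (60.18040084838867, 50.34048080444336), 21.590469360351562) [0.49570913 0.35395348] [0.01657906 0.01392565]
-159.17797212523024 [0.01348671 0.01706454]
```

View pics/crop1.png

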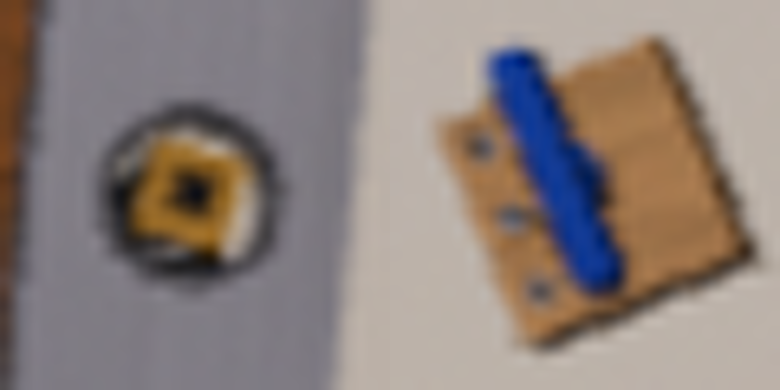

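```bash
python3 -c "
from h import *
plan([.47,.25,.225],-98)
plan([.488,-.326,.12],-83.1)"
```

```text
t 1.45 tcp [0.2167 0.6392 0.2266] rpy [167.18  90.   -31.54] F [-0.8 -0.4 -0.1] w 0.0873 j [ 88.  21.   1.   0. -70. -17.]
yaw -108.7 tilt [ 0. -0.  0.] rx needed (cw+) -0.187 shift cm tool now [  0.16  28.73 -36.48]
 in goal tool axes [  0.16  35.02 -30.5 ] world [ 25.33 -38.92  -0.16] rotvec [-0.1871 -0.     -0.    ]
t 1.45 tcp [0.2167 0.6392 0.2266] rpy [167.18  90.   -31.54] F [-0.8 -0.4 -0.1] w 0.0873 j [ 88.  21.   1.   0. -70. -17.]
yaw -108.7 tilt [ 0. -0.  0.] rx needed (cw+) -0.447 shift cm tool now [ 10.66  82.71 -56.68]
 in goal tool axes [ 10.66  99.08 -15.34] world [ 27.13 -96.52 -10.66] rotvec [-0.4472 -0.     -0.    ]
```

The head is turned about 15° clockwise from world, and the key bar is at about +23°. Starting to move.

```bash
python3 -m creep '[[0,0,0,0,3,-3.8,100],[0,0,0,0,3,-3.8,100],[0,0,0,0,3,-3.8,100],[0,0,0,0,3,-3.8,100],[0,0,0,0,3.2,-3.6,100],[0,0,0,0,3.6,-3.2,100],[-0.1,0,0,0,4.2,-2.2,100],[-0.1,0,0,0,4.6,-1.2,100]]' && python3 -c "
from h import *
plan([.488,-.326,.12],-83.1)"
```

```text
time_s: 2.25
tcp_pos: [0.374, 0.2943, 0.2265]
eef_rot: [174.3, 90.0, -12.8]
contact_force: [0.1, 0.0, -0.2]
gripper_width: 0.0876
t 2.25 tcp [0.374  0.2943 0.2265] rpy [174.3   89.98 -12.78] F [ 0.1  0.  -0.2] w 0.0876 j [ 62.   1. -24.   0. -65.  21.]
yaw -97.1 tilt [ 0.0003 -0.0001  0.    ] rx needed (cw+) -0.244 shift cm tool now [ 10.66  60.15 -18.96]
 in goal tool axes [10.65 62.95 -3.87] world [ 11.4  -62.03 -10.65] rotvec [-2.44e-01 -3.00e-04 -1.00e-04]
```

```bash
python3 -m creep '[[-0.06,0,0,0,4.5,-1.8,100],[-0.06,0,0,0,4.5,-1.8,100],[-0.06,0,0,0,4.6,-1.6,100],[-0.064,0,0,0,4.7,-1.4,100],[0,0,0,0,4.8,0,100],[0,0,0,0,4.8,0,100],[0,0,0,0,4.8,0,100],[0,0,0,0,4.8,0,100]]' && python3 -c "
from h import *
plan([.488,-.326,.12],-83.1)"
```

```text
time_s: 3.05
tcp_pos: [0.4551, -0.0817, 0.2271]
eef_rot: [-176.0, 89.9, 10.7]
contact_force: [1.2, 0.7, 1.3]
gripper_width: 0.0874
t 3.05 tcp [ 0.4551 -0.0817  0.2271] rpy [-176.01   89.92   10.72] F [1.2 0.7 1.3] w 0.0874 j [ 14.  -0. -25.   0. -65.  82.]
yaw -83.3 tilt [0.0014 0.0003 0.    ] rx needed (cw+) -0.003 shift cm tool now [10.71 24.65 -0.39]
 in goal tool axes [10.71 24.65 -0.33] world [  3.29 -24.43 -10.71] rotvec [-0.0029 -0.0014  0.0001]
```

```bash
python3 -m creep '[[0,0,0,0,4.8,-0.3,100],[0,0,0,0,4.8,0,100],[0,0,0,0,4.8,0,100],[0,0,0,1.5,4.6,0,100],[0,0,0,3,3.6,0,100],[0,0,0,4,1.5,0,100],[0,0,0,2,0.5,0,100],[0,0,0,0,0,0,100]]' && python3 - <<'E'
from h import *
plan([.488,-.326,.007],-83.1)
im,d=r.capture('top'); m=r.masks_of('level','top')
for q in m[:1]:
    P,u,v=pts('top',d,q['pixels']); T=P[(P[:,2]>.028)&(P[:,2]<.045)]; print(len(T),T[:,2].mean(),cv2.minAreaRect((T[:,:2]*1000).astype(np.float32)))
E
```

```text
time_s: 3.85
tcp_pos: [0.4846, -0.3239, 0.1181]
eef_rot: [-26.1, 89.6, 160.5]
contact_force: [-0.2, 0.4, -0.3]
gripper_width: 0.0873
t 3.85 tcp [ 0.4846 -0.3239  0.1181] rpy [-26.07  89.63 160.53] F [-0.2  0.4 -0.3] w 0.0873 j [-15.  17. -19.  -0. -54. 111.]
yaw -83.4 tilt [-0.006   0.0021  0.    ] rx needed (cw+) -0.005 shift cm tool now [11.11  0.28 -0.38]
 in goal tool axes [11.11  0.25 -0.31] world [  0.34  -0.21 -11.11] rotvec [-0.0053  0.0058  0.0028]
```

```bash
python3 -m creep '[[0,0.005,0.003,4,0.1,-0.1,100],[0,0,0,4,0.1,-0.1,100],[0,0,0,2.5,0,-0.1,100],[0,0,0,0.6,0,0,60],[0,0,0,0,0,0,20],[0,0,0,0,0,0,15],[0,0,0,0,0,0,15],[0,0,0,0,0,0,15]]' 35 && python3 -c "
from h import *
plan([.531,.05,.20],172.4)"
```

```text
time_s: 4.75
tcp_pos: [0.4914, -0.3258, 0.0121]
eef_rot: [151.4, 89.5, -21.9]
contact_force: [0.1, -0.3, 0.2]
gripper_width: 0.0534
t 4.75 tcp [ 0.4914 -0.3258  0.0121] rpy [151.37  89.52 -21.91] F [ 0.1 -0.3  0.2] w 0.0534 j [-15.  25. -25.   0. -40. 111.]
yaw -83.3 tilt [ 0.0078 -0.0031  0.    ] rx needed (cw+) 1.821 shift cm tool now [-18.87 -36.78  -8.47]
 in goal tool axes [-18.79   1.04  37.77] world [ 3.96 37.58 18.79] rotvec [ 1.8208 -0.0089  0.0039]
```

```bash
python3 -m creep '[[0,-0.008,0.003,0.3,0,0,15],[0,0,0,0,0,0,15],[0,0,0,0,0,0,15],[0,0,0,0,0,0,15],[0,0,0,0,0,0,15],[0,0,0,-1,0,0,15],[0,0,0,-4,0,0,15],[0,0,0,-4,0,0,15]]' 35 && python3 -c "
from h import *
plan([.531,.05,.20],172.4)"
```

```text
time_s: 5.55
tcp_pos: [0.4892, -0.3243, 0.0976]
eef_rot: [31.3, 89.6, -142.0]
contact_force: [0.5, -1.0, -3.1]
gripper_width: 0.0277
t 5.55 tcp [ 0.4892 -0.3243  0.0976] rpy [  31.32   89.55 -141.99] F [ 0.5 -1.  -3.1] w 0.0277 j [-14.  19. -20.   0. -51. 111.]
yaw -83.3 tilt [-0.0061 -0.0048  0.    ] rx needed (cw+) 1.82 shift cm tool now [-10.44 -36.65  -8.45]
 in goal tool axes [-10.24   0.81  37.66] world [ 4.18 37.43 10.24] rotvec [ 1.8203e+00  1.0000e-03 -8.9000e-03]
```

```bash
python3 -m creep '[[0,0,0,-4.5,0,0,15],[0,0,0,-3.5,-3,-0.5,15],[0,0,0,-2,-4.5,-1,15],[0,0,0,0,-4.8,-1,15],[0,0,0,0,-4.8,-1,15],[0,0,0,0,-4.8,-1.2,15],[0,0,0,0,-4.8,-1.3,15],[0,0,0,0,-4.8,-1.2,15]]' && python3 -m creep '[[0.14,0,0,0,-4.5,0,15],[0.14,0,0,0,0,0,15],[0.14,0,0,0,0,0,15],[0.14,0,0,0,0,0,15],[0.14,0,0,0,0,0,15],[0.14,0,0,0,0,0,15],[0.14,0,0,0,0,0,15],[0.14,0,0,0,0,0,15]]' && python3 -m creep '[[0.14,0,0,0,0,0,15],[0.14,0,0,0,0,0,15],[0.14,0,0,0,0,0,15],[0.14,0,0,0,0,0,15],[0.14,0,0,0,0,0,15],[0,0,0,0,0,0,15]]' && python3 - <<'E'
from h import *
plan([.531,.05,.10],172.4)
im,d=r.capture('side'); cv2.imwrite('pics/side1.png',cv2.resize(im[130:260,170:340],None,fx=4,fy=4,interpolation=cv2.INTER_CUBIC))
E
```

```text
time_s: 6.35
tcp_pos: [0.5247, -0.0013, 0.1957]
eef_rot: [57.9, 89.6, -115.4]
contact_force: [0.7, -0.8, -3.4]
gripper_width: 0.0277
time_s: 7.15
tcp_pos: [0.5196, 0.0397, 0.195]
eef_rot: [116.8, 89.6, -120.7]
contact_force: [0.1, -0.1, -4.0]
gripper_width: 0.0281
time_s: 7.75
tcp_pos: [0.5197, 0.0397, 0.195]
eef_rot: [157.8, 89.6, -119.6]
contact_force: [0.1, -0.6, -3.5]
gripper_width: 0.0278
t 7.75 tcp [0.5197 0.0397 0.195 ] rpy [ 157.78   89.6  -119.65] F [ 0.1 -0.6 -3.5] w 0.0278 j [ 26.   8. -21.   0. -62. -34.]
yaw 172.6 tilt [-0.0035 -0.0061  0.    ] rx needed (cw+) 0.003 shift cm tool now [ 9.49 -1.01  1.23]
 in goal tool axes [ 9.5  -0.98  1.17] world [ 1.13  1.03 -9.5 ] rotvec [ 0.0031 -0.0065 -0.0027]
```

View pics/side1.png

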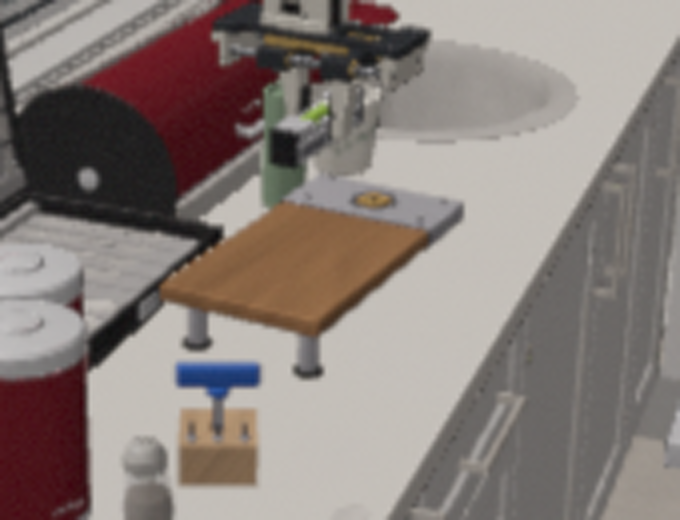

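Side view: the level is held level above the shelf and roughly parallel to its length, and nothing else has moved. Lowering now.

```bash
python3 -m creep '[[0,-0.006,-0.002,3,-0.4,0.5,15],[0,0,0,4,-0.4,0.5,15],[0,0,0,2.5,-0.2,0.2,15],[0,0,0,0.7,0,0,15],[0,0,0,0.3,0,0,15],[0,0,0,0,0,0,15]]' && python3 -c "
from h import *
plan([.531,.05,.081],172.4)"
```

```text
time_s: 8.4
tcp_pos: [0.5324, 0.0503, 0.0909]
eef_rot: [-102.7, 89.9, -19.9]
contact_force: [0.8, -0.5, -4.0]
gripper_width: 0.0274
t 8.4 tcp [0.5324 0.0503 0.0909] rpy [-102.74   89.92  -19.94] F [ 0.8 -0.5 -4. ] w 0.0274 j [ 26.  15. -27.   0. -48. -34.]
yaw 172.8 tilt [ 0.0013 -0.0005  0.    ] rx needed (cw+) 0.007 shift cm tool now [ 0.99  0.14 -0.05]
 in goal tool axes [ 0.99  0.14 -0.05] world [-0.14 -0.03 -0.99] rotvec [ 0.0071 -0.0003  0.0014]
```

```bash
for i in 1; do python3 -m creep '[[0.007,0,0,0.3,0,0,15],[0,0,0,0.3,0,0,15],[0,0,0,0.2,0,0,15]]'; done; python3 -m creep '[[0,0,0,0.1,0,0,15],[0,0,0,0,0,0,15]]';python3 -m creep '[[0,0,0,0.1,0,0,15],[0,0,0,0,0,0,15]]'
```

```text
time_s: 8.7
tcp_pos: [0.5322, 0.0503, 0.0825]
eef_rot: [-85.2, 89.9, -2.9]
contact_force: [0.5, 0.1, -2.7]
gripper_width: 0.0278
time_s: 8.9
tcp_pos: [0.5319, 0.0502, 0.0811]
eef_rot: [-143.2, 90.0, -60.9]
contact_force: [-1.3, 0.2, -3.9]
gripper_width: 0.0278
time_s: 9.1
tcp_pos: [0.532, 0.0502, 0.08]
eef_rot: [-140.7, 90.0, -58.4]
contact_force: [-0.2, -0.9, -4.8]
gripper_width: 0.0277
```

```bash
python3 -m creep '[[0,0,0,0.1,0,0,15],[0,0,0,0,0,0,15]]';python3 -m creep '[[0,0,0,0.1,0,0,15],[0,0,0,0,0,0,15]]';python3 -m creep '[[0,0,0,0.1,0,0,15],[0,0,0,0,0,0,15]]'
```

```text
time_s: 9.3
tcp_pos: [0.5322, 0.0502, 0.0794]
eef_rot: [-117.1, 89.9, -34.8]
contact_force: [-1.6, -0.4, 0.3]
gripper_width: 0.0275
time_s: 9.5
tcp_pos: [0.5322, 0.0501, 0.0791]
eef_rot: [-114.6, 89.9, -32.3]
contact_force: [-3.3, -0.8, 8.7]
gripper_width: 0.0275
time_s: 9.7
tcp_pos: [0.5323, 0.0501, 0.0789]
eef_rot: [-112.5, 89.9, -30.1]
contact_force: [-6.6, -1.6, 16.9]
gripper_width: 0.0275
```

```bash
python3 -m creep '[[0,0,0,0,0,0,15],[0,0,0,0,0,0,15],[0,0,0,-0.2,0,0,15],[0,0,0,0,0,0,60],[0,0,0,0,0,0,70],[0,0,0,0,0,0,70],[0,0,0,0,0,0,70],[0,0,0,-1,0,0,70]]'; python3 -m creep '[[0,0,0,-3,0,0,70],[0,0,0,-4.5,0,0,70],[0,0,0,-3,0,0,70],[0,0,0,0,0,0,70]]' ; python3 -c "
from h import *
plan([.4975,.3495,.20],-66.8)"
```

```text
time_s: 10.5
tcp_pos: [0.5311, 0.0499, 0.0882]
eef_rot: [135.3, 89.9, -142.4]
contact_force: [0.4, 0.1, -0.0]
gripper_width: 0.0593
time_s: 10.9
tcp_pos: [0.5347, 0.051, 0.1997]
eef_rot: [-69.9, 89.5, 12.4]
contact_force: [-0.3, -0.1, -1.2]
gripper_width: 0.0613
t 10.9 tcp [0.5347 0.051  0.1997] rpy [-69.93  89.47  12.43] F [-0.3 -0.1 -1.2] w 0.0613 j [ 26.   8. -19.   0. -62. -34.]
yaw 172.4 tilt [0.009 0.002 0.   ] rx needed (cw+) -2.109 shift cm tool now [ 0.    7.65 29.09]
 in goal tool axes [ -0.03 -28.9   -8.34] world [-3.72 29.85  0.03] rotvec [-2.109  -0.0073  0.0085]
```

```bash
python3 -m creep '[[0,0,0,0,1.3,4.8,70],[0,0,0,0,1.3,4.8,70],[0,0,0,0,1.3,4.8,70],[0,0,0,0,1.3,4.8,70],[0,0,0,0,1.3,4.8,70],[0,0,0,0,1.1,4.8,70],[-0.14,0,0,0,0,0,70],[-0.14,0,0,0,0,0,70]]' && python3 -m creep '[[-0.14,0,0,0,0,0,70],[-0.14,0,0,0,0,0,70],[-0.14,0,0,0,0,0,70],[-0.14,0,0,0,0,0,70],[-0.14,0,0,0,0,0,70],[-0.14,0,0,0,0,0,70],[-0.14,0,0,0,0,0,70],[-0.14,0,0,0,0,0,70]]' && python3 -m creep '[[-0.14,0,0,0,0,0,70],[-0.14,0,0,0,0,0,70],[-0.14,0,0,0,0,0,70],[-0.14,0,0,0,0,0,70],[-0.14,0,0,0,0,0,70],[0,0,0,0,0,0,70]]' && python3 - <<'E'
from h import *
plan([.4985,.3485,.0775],-67)
ims=[r.capture('top') for _ in range(3)]; im=np.mean([a[0] for a in ims],0).astype(np.uint8); d=np.median([a[1] for a in ims],0)
m=r.masks_of('level','top')
for q in m[:1]:
    P,u,v=pts('top',d,q['pixels']); T=P[P[:,2]>.095]; print('level',q['score'],q['rect'],len(T),T[:,2].mean(),cv2.minAreaRect((T[:,:2]*1000).astype(np.float32)))
cv2.imwrite('pics/top2.png',im)
a=cv2.resize(im[165:225,210:320],None,fx=7,fy=7,interpolation=cv2.INTER_CUBIC); cv2.imwrite('pics/top2c.png',a)
E
```

```text
time_s: 11.7
tcp_pos: [0.4944, 0.3474, 0.1933]
eef_rot: [159.5, 89.9, -101.6]
contact_force: [0.1, 0.3, 0.3]
gripper_width: 0.0615
time_s: 12.5
tcp_pos: [0.495, 0.3457, 0.1939]
eef_rot: [117.2, 89.9, -80.0]
contact_force: [0.2, 0.2, -0.1]
gripper_width: 0.0612
time_s: 13.1
tcp_pos: [0.495, 0.3457, 0.1938]
eef_rot: [79.9, 89.9, -77.4]
contact_force: [0.4, 0.7, 0.1]
gripper_width: 0.0613
t 13.1 tcp [0.495  0.3457 0.1938] rpy [ 79.88  89.95 -77.37] F [0.4 0.7 0.1] w 0.0613 j [ 53.  15. -11.   0. -63.  59.]
yaw -67.2 tilt [ 0.0002 -0.0009  0.    ] rx needed (cw+) -0.004 shift cm tool now [11.63 -0.13 -0.43]
 in goal tool axes [11.63 -0.12 -0.43] world [  0.35   0.28 -11.63] rotvec [-0.0043  0.0002 -0.0009]
level 0.74 [233.0, 181.7, 275.2, 193.9] 298 0.10544228802430307 ((531.3811645507812, 54.637691497802734), (144.96983337402344, 28.461502075195312), 82.74220275878906)
```

View pics/top2c.png

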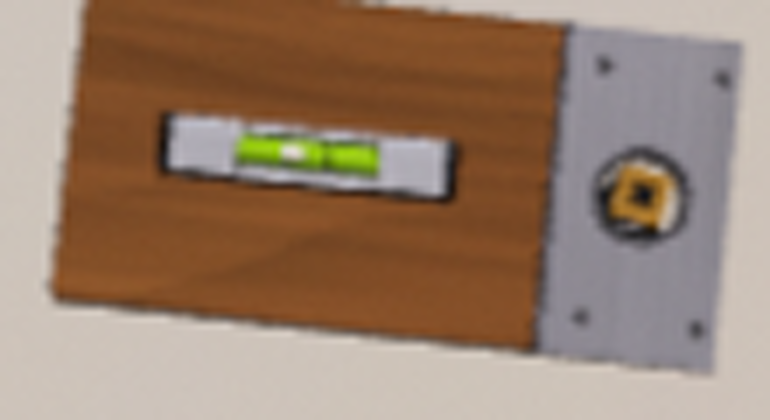

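The level lies straight on the wood. The bubble is at (293,153) in the crop and the vial middle at about (308,155), so it is roughly 7 mm too far left. Next, the key.

```bash
python3 -m creep '[[0,0,0,4,-0.1,-0.2,70],[0,0,0,4,-0.1,-0.2,70],[0,0,0,2.5,-0.05,0,70],[0,0,0,0.8,0,0,70],[0,0,0,0,0,0,70]]' && python3 - <<'E'
from h import *
plan([.498,.3495,.0775],-67)
im,d=r.capture('side'); cv2.imwrite('pics/side2.png',cv2.resize(im[195:260,180:260],None,fx=8,fy=8,interpolation=cv2.INTER_CUBIC))
E
```

```text
time_s: 13.8
tcp_pos: [0.4976, 0.3492, 0.08]
eef_rot: [49.8, 89.8, -107.6]
contact_force: [0.3, -0.6, 0.3]
gripper_width: 0.0612
t 13.8 tcp [0.4976 0.3492 0.08  ] rpy [  49.8    89.85 -107.62] F [ 0.3 -0.6  0.3] w 0.0612 j [ 53.  22. -18.   0. -50.  59.]
yaw -67.4 tilt [-0.0008 -0.0025  0.    ] rx needed (cw+) -0.007 shift cm tool now [ 0.25 -0.02 -0.05]
 in goal tool axes [ 0.25 -0.02 -0.05] world [ 0.04  0.03 -0.25] rotvec [-0.0074  0.0017 -0.002 ]
```

View pics/side2.png

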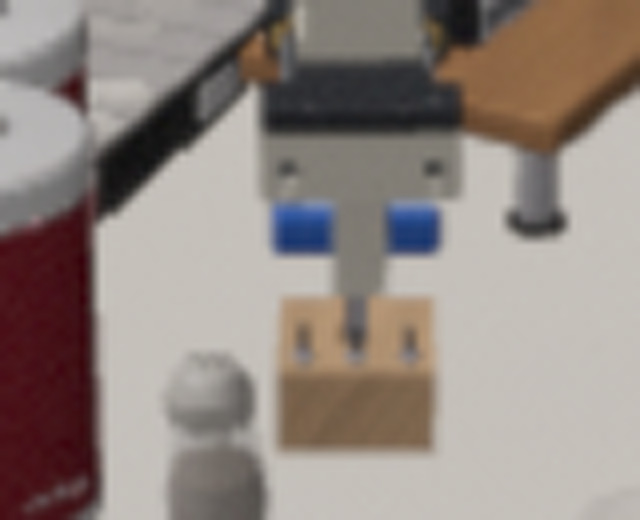

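Side view: the near finger, at columns 333–388, is centred on the blue bar (275–440). Closing.

```bash
python3 -m creep '[[0,0.002,-0.002,0.15,0,0,40],[0,0,0,0,0,0,0],[0,0,0,0,0,0,0],[0,0,0,0,0,0,0],[0,0,0,0,0,0,0],[0,0,0,0,0,0,0],[0,0,0,0,0,0,0]]' 50; python3 -c "
from h import *
s=r.get_state();print(s['moment'])
plan([.51,-.113,.20],-97.6)"
```

```text
time_s: 14.55
tcp_pos: [0.498, 0.3492, 0.0794]
eef_rot: [-166.1, 89.9, 36.5]
contact_force: [2.5, -2.4, 1.4]
gripper_width: 0.0138
[-1.33655805 -0.90069788 -0.03036322]
t 14.55 tcp [0.498  0.3492 0.0794] rpy [-166.14   89.89   36.51] F [ 2.5 -2.4  1.4] w 0.0138 j [ 53.  22. -19.   0. -50.  59.]
yaw -67.4 tilt [0.0015 0.0011 0.    ] rx needed (cw+) 0.528 shift cm tool now [-12.11  43.11  16.66]
 in goal tool axes [-12.06  45.65  -7.3 ] world [  1.2  -46.22  12.06] rotvec [ 0.5279 -0.0017  0.0009]
```

```bash
python3 -m creep '[[0,0,0,-1,0,0,0],[0,0,0,-2,0,0,0],[0,0,0,-3,0,0,0],[0,0,0,-4,0,0,0],[0,0,0,-3.2,0,0,0],[0,0,0,0,0,0,0]]'; python3 - <<'E'
from h import *
plan([.51,-.113,.21],-97.6)
im,d=r.capture('side'); cv2.imwrite('pics/side3.png',cv2.resize(im[165:260,170:290],None,fx=6,fy=6,interpolation=cv2.INTER_CUBIC))
for n,f in(('top','pics/topavg.png'),('top','pics/top2.png'),('side','pics/side0.png')):
    im=cv2.imread(f)
    if n=='side': im=r.capture('side')[0]
    # rectify 60x60 mm at z=.073, 0.25 mm px, rows=-x, cols=-y
    c=np.array([.51,-.113]); g=np.arange(-30,30,.25)/1000
    i=cam(n); Y,X=np.meshgrid(c[1]-g,c[0]-g); P=np.stack([X,Y,np.full_like(X,.073)],-1)
    q=P@i[3][:3,:3].T+i[3][:3,3]; U=q[...,0]/q[...,2]*i[0]+i[1]; V=q[...,1]/q[...,2]*i[0]+i[2]
    W=cv2.remap(im,U.astype(np.float32),V.astype(np.float32),cv2.INTER_CUBIC)
    h=cv2.cvtColor(W,cv2.COLOR_BGR2HSV); m=((h[...,0]>10)&(h[...,0]<30)&(h[...,1]>110)).astype(np.uint8)
    k=cv2.findContours(m,cv2.RETR_EXTERNAL,cv2.CHAIN_APPROX_NONE)[0]; k=max(k,key=cv2.contourArea)
    R=cv2.minAreaRect(k); M=cv2.moments(k); xy=(c[0]+.03-M['m01']/M['m00']*.00025, c[1]+.03-M['m10']/M['m00']*.00025)
    print(f,'size mm',np.array(R[1])*.25,'rect centre',c[0]+.03-R[0][1]*.00025,c[1]+.03-R[0][0]*.00025,'cw deg',R[2]%90,'centroid',np.round(xy,4))
    cv2.imwrite(f'pics/rect_{n}.png',W)
a=np.hstack([cv2.imread('pics/rect_top.png'),cv2.imread('pics/rect_side.png')]); b=cv2.imread('pics/side3.png')
a=cv2.resize(a,(720,360))[:, :]; cv2.imwrite('pics/mix.png',np.vstack([cv2.resize(b,(300,238)),]) if 0 else np.vstack([cv2.copyMakeBorder(cv2.resize(b,(300,238)),0,0,0,420,cv2.BORDER_CONSTANT),a]))
E
```

```text
time_s: 15.15
tcp_pos: [0.4996, 0.3513, 0.2176]
eef_rot: [-156.2, 89.3, 46.5]
contact_force: [0.4, -0.0, -0.9]
gripper_width: 0.0138
t 15.15 tcp [0.4996 0.3513 0.2176] rpy [-156.2    89.33   46.48] F [ 0.4 -0.  -0.9] w 0.0138 j [ 53.  14.  -9.   0. -66.  59.]
yaw -67.3 tilt [0.0081 0.0085 0.0001] rx needed (cw+) 0.529 shift cm tool now [ 0.37 43.24 16.95]
 in goal tool axes [ 0.76 45.88 -7.17] world [  1.04 -46.43  -0.76] rotvec [ 0.5285 -0.0092  0.0075]
pics/topavg.png size mm [29.68270111 30.3146534 ] rect centre 0.510434741973877 -0.11293138885498047 cw deg 20.72555923461914 centroid [ 0.5102 -0.1134]
pics/top2.png size mm [29.75096512 30.51917458] rect centre 0.5104248123168945 -0.11294693183898927 cw deg 20.472280502319336 centroid [ 0.5102 -0.1133]
pics/side0.png size mm [28.62707901 29.39454842] rect centre 0.5054564476013184 -0.10659183502197267 cw deg 18.853158950805664 centroid [ 0.5055 -0.1063]
```

View pics/mix.png

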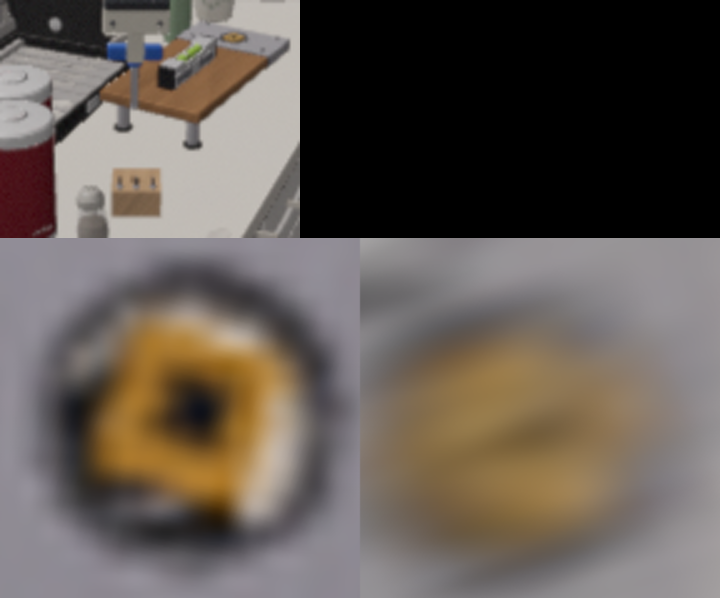

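The key hangs upright in the fingers. The head is turned about 20° clockwise and its hole is near (0.511, −0.114). Going there at jaw yaw −110°.

```bash
python3 -m creep '[[0,-0.009,0.007,0,4.4,1.7,0],[0,0,0,0,4.4,1.7,0],[0,0,0,0,4.4,1.7,0],[0,0,0,0,4.4,1.7,0],[0,0,0,0,4.4,1.7,0],[0,0,0,0,4.4,1.7,0],[0,0,0,0,4.4,1.7,0],[0,0,0,0,4.4,1.7,0]]'; python3 -m creep '[[0.14,0,0,0,4.4,1.7,0],[0.14,0,0,0,3,1,0],[0.14,0,0,0,0,0,0],[0.14,0,0,0,0,0,0],[0.14,0,0,0,0,0,0],[0.05,0,0,0,0,0,0],[0,0,0,0,0,0,0]]'; python3 - <<'E'
from h import *
plan([.5112,-.1137,.164],-110)
E
```

```text
time_s: 16.05
tcp_pos: [0.5065, -0.0297, 0.2128]
eef_rot: [30.7, 89.4, -126.6]
contact_force: [1.1, -0.2, -1.4]
gripper_width: 0.0137
time_s: 16.75
tcp_pos: [0.5059, -0.1066, 0.2132]
eef_rot: [70.7, 89.4, -129.7]
contact_force: [0.6, 0.4, -0.8]
gripper_width: 0.0139
t 16.75 tcp [ 0.5059 -0.1066  0.2132] rpy [  70.69   89.41 -129.7 ] F [ 0.6  0.4 -0.8] w 0.0139 j [ 10.   6. -20.   0. -64.  59.]
yaw -110.4 tilt [-0.0066 -0.0079  0.0001] rx needed (cw+) -0.007 shift cm tool now [ 4.93  0.44 -0.76]
 in goal tool axes [ 4.92  0.49 -0.74] world [ 0.53 -0.71 -4.92] rotvec [-0.0068  0.0034 -0.0097]
```

```bash
python3 -m creep '[[0,0.003,-0.01,2,0.2,-0.4,0],[0,0,0,2,0.2,-0.3,0],[0,0,0,0.6,0,0,0],[0,0,0,0.2,0,0,0],[0,0,0,0,0,0,0]]'; python3 - <<'E'
from h import *
plan([.5112,-.1137,.15],-110)
im=np.mean([r.capture('side')[0] for _ in range(4)],0).astype(np.uint8); cv2.imwrite('pics/side4.png',cv2.resize(im[145:195,225:290],None,fx=12,fy=12,interpolation=cv2.INTER_CUBIC))
for z in(.0906,.0745): print(proj('side',[.5112,-.1137,z]))
for q in([.5212,-.1137,.0745],[.5112,-.1037,.0745]): print(proj('side',q))
E
```

```text
time_s: 17.25
tcp_pos: [0.512, -0.1128, 0.1666]
eef_rot: [-155.0, 89.9, 4.7]
contact_force: [-0.8, -0.0, -0.8]
gripper_width: 0.0133
t 17.25 tcp [ 0.512  -0.1128  0.1666] rpy [-154.98   89.89    4.73] F [-0.8 -0.  -0.8] w 0.0133 j [  9.   9. -23.   0. -58.  61.]
yaw -110.3 tilt [0.0019 0.0002 0.    ] rx needed (cw+) -0.005 shift cm tool now [1.66 0.11 0.05]
 in goal tool axes [1.66 0.11 0.04] world [-0.08 -0.09 -1.66] rotvec [-0.005  -0.0017  0.0008]
(np.float64(262.40673011669867), np.float64(175.0010478568113))
(np.float64(262.28221660357804), np.float64(178.56871466625398))
(np.float64(260.0236088989747), np.float64(178.23809079629876))
(np.float64(261.5580829073588), np.float64(179.38064754280649))
```

View pics/side4.png

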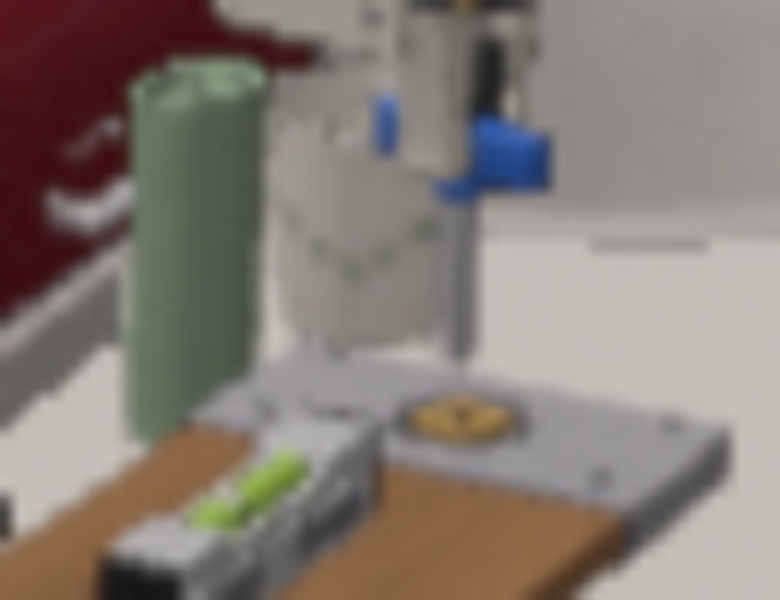

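Side view: the key tip (459,362) hangs directly over the socket hole (461,415). Going down in small steps.

```bash
python3 -m creep '[[0,-0.0017,0,0.8,0.1,0.03,0],[0,0,0,0.7,0,0,0],[0,0,0,0.2,0,0,0],[0,0,0,0,0,0,0]]';for i in 1; do python3 -m creep '[[0,0,0,0.2,0,0,0],[0,0,0,0,0,0,0]]';python3 -m creep '[[0,0,0,0.2,0,0,0],[0,0,0,0,0,0,0]]'; done
```

```text
time_s: 17.85
tcp_pos: [0.5109, -0.1138, 0.1488]
eef_rot: [-29.8, 89.9, 129.9]
contact_force: [0.1, 0.7, -1.7]
gripper_width: 0.0137
time_s: 18.05
tcp_pos: [0.5114, -0.1137, 0.1474]
eef_rot: [-98.1, 89.9, 61.6]
contact_force: [-0.7, 0.3, -1.9]
gripper_width: 0.0133
time_s: 18.25
tcp_pos: [0.5116, -0.1137, 0.1457]
eef_rot: [-123.2, 89.9, 36.5]
contact_force: [-0.2, -0.7, 1.7]
gripper_width: 0.0138
```

```bash
python3 -m creep '[[0,0,0,0.15,0,0,0],[0,0,0,0,0,0,0]]';python3 -m creep '[[0,0,0,0.15,0,0,0],[0,0,0,0,0,0,0]]';python3 -m creep '[[0,0,0,0.15,0,0,0],[0,0,0,0,0,0,0]]'; python3 -c "
from h import *
print(r.get_state()['moment'])"
```

```text
time_s: 18.45
tcp_pos: [0.5116, -0.1137, 0.1441]
eef_rot: [-120.2, 89.9, 39.4]
contact_force: [0.2, -0.7, 1.2]
gripper_width: 0.0138
time_s: 18.65
tcp_pos: [0.5118, -0.1138, 0.143]
eef_rot: [-134.1, 89.9, 25.6]
contact_force: [-1.0, -0.5, 4.7]
gripper_width: 0.0135
time_s: 18.85
tcp_pos: [0.5122, -0.1139, 0.1423]
eef_rot: [-151.9, 89.9, 7.8]
contact_force: [-2.1, -0.0, 11.8]
gripper_width: 0.0137
[ 0.26486826  0.93685507 -0.01249445]
```

```bash
python3 -m creep '[[0,0,0,-0.05,0.03,0.08,0],[0,0,0,0,0,0,0]]';python3 -m creep '[[0.04,0,0,0.05,0,0,0],[0,0,0,0,0,0,0]]';python3 -m creep '[[0.04,0,0,0.05,0,0,0],[0,0,0,0,0,0,0]]'; python3 -c "
from h import *
print(r.get_state()['moment'])"
```

```text
time_s: 19.05
tcp_pos: [0.5116, -0.1138, 0.1427]
eef_rot: [-147.8, 89.8, 11.9]
contact_force: [-0.7, -0.4, 7.2]
gripper_width: 0.0135
time_s: 19.25
tcp_pos: [0.5117, -0.1139, 0.1424]
eef_rot: [-148.9, 89.8, 8.4]
contact_force: [-1.0, 0.1, 10.4]
gripper_width: 0.0136
time_s: 19.45
tcp_pos: [0.5118, -0.1139, 0.1422]
eef_rot: [-149.4, 89.8, 5.7]
contact_force: [-1.7, 0.1, 11.9]
gripper_width: 0.0137
[0.22312835 0.658005   0.05375098]
```

```bash
for i in 1 2; do python3 -m creep '[[0,0,0,0,-0.05,0.02,0],[0,0,0,0,0,0,0]]';python3 -m creep '[[0,0,0,0,-0.05,0.02,0],[0,0,0,0,0,0,0]]'; done | grep -E 'tcp|force'
```

```text
tcp_pos: [0.5118, -0.1136, 0.1422]
contact_force: [-2.1, -0.4, 12.4]
tcp_pos: [0.5118, -0.1133, 0.1423]
contact_force: [-1.8, -1.8, 11.2]
tcp_pos: [0.5118, -0.113, 0.1423]
contact_force: [-0.9, -3.5, 12.8]
tcp_pos: [0.5117, -0.1126, 0.1423]
contact_force: [-1.1, -4.0, 11.4]
```

```bash
(python3 -m creep '[[-0.08,0,0,-0.17,0,0,0],[0,0,0,0,0,0,0]]'; for i in 1; do python3 -m creep '[[0,0,0,0,-0.09,0.035,0],[0,0,0,0,0,0,0]]';python3 -m creep '[[0,0,0,0,-0.09,0.035,0],[0,0,0,0,0,0,0]]'; done) | grep -E 'tcp|force'; python3 -c "
from h import *
print(r.get_state()['moment'])"
```

```text
tcp_pos: [0.5112, -0.1123, 0.143]
contact_force: [0.1, -4.8, 6.0]
tcp_pos: [0.5112, -0.1116, 0.143]
contact_force: [-0.4, -6.8, 8.1]
tcp_pos: [0.5111, -0.111, 0.143]
contact_force: [1.4, -8.3, 6.1]
[-3.71949251 -0.02072607  0.04842928]
```

```bash
(python3 -m creep '[[0,0,0,0,0.25,-0.09,0],[0,0,0,0,0,0,0]]'; python3 -m creep '[[0,0,0,0,0.17,-0.06,0],[0,0,0,0,0,0,0]]'; for i in 1 2 3; do python3 -m creep '[[0,0,0,0,0.07,-0.026,0],[0,0,0,0,0,0,0]]'; done) | grep -E 'tcp|force'; python3 -c "
from h import *
print(r.get_state()['moment'])"
```

```text
tcp_pos: [0.5113, -0.1128, 0.1429]
contact_force: [0.9, -2.3, 6.9]
tcp_pos: [0.5114, -0.1139, 0.1428]
contact_force: [-1.1, 1.0, 7.5]
tcp_pos: [0.5114, -0.1143, 0.1428]
contact_force: [0.6, 2.0, 7.1]
tcp_pos: [0.5114, -0.1149, 0.1427]
contact_force: [-0.8, 2.1, 7.1]
tcp_pos: [0.5111, -0.1156, 0.1423]
contact_force: [1.2, 1.7, 1.5]
[ 0.52328246 -0.30103347  0.01337184]
```

It slipped in at y ≈ −0.1156, where Fz dropped. Pressing on.

```bash
(for i in 1 2; do python3 -m creep '[[0,0,0,0.15,0,0,0],[0,0,0,0,0,0,0]]';python3 -m creep '[[0,0,0,0.15,0,0,0],[0,0,0,0,0,0,0]]'; done) | grep -E 'tcp|force'
```

```text
tcp_pos: [0.5108, -0.1161, 0.1405]
contact_force: [1.6, 1.4, 3.1]
tcp_pos: [0.5107, -0.1163, 0.139]
contact_force: [2.4, 1.4, 4.1]
tcp_pos: [0.5106, -0.1163, 0.1376]
contact_force: [1.1, 2.3, 2.8]
tcp_pos: [0.5106, -0.1163, 0.1361]
contact_force: [0.9, 2.3, 4.4]
```

```bash
(python3 -m creep '[[0,0,0,0.1,0.02,0,0],[0,0,0,0,0,0,0]]';python3 -m creep '[[0,0,0,0.07,0,0,0],[0,0,0,0,0,0,0]]'; python3 -m creep '[[0,0,0,0.05,0,0,0],[0,0,0,0,0,0,0],[0,0,0,0,0,0,0]]') | grep -E 'tcp|force'
```

```text
tcp_pos: [0.5105, -0.1165, 0.1352]
contact_force: [0.5, 2.5, 4.4]
tcp_pos: [0.5107, -0.1165, 0.1348]
contact_force: [0.7, 2.0, 6.1]
tcp_pos: [0.5108, -0.1166, 0.1347]
contact_force: [0.4, 2.8, 8.8]
```

The key is home on the stop. Now a bubble gauge: rectify the level's top and read the profile along the vial.

```bash
cat > bub.py <<'E'
from h import *
def bub(n=4,save=None):
    im=np.mean([r.capture('top')[0].astype(float) for _ in range(n)],0).astype(np.float32)
    c=np.array([.5314,.0546]); a=np.radians(82.74); e=np.array([np.cos(a),np.sin(a)]); t=np.array([-e[1],e[0]])
    s=np.arange(-80,80.1,.5); w=np.arange(-18,18.1,.5); S,Wd=np.meshgrid(s,w)
    P=np.stack([c[0]+(S*e[0]+Wd*t[0])/1e3,c[1]+(S*e[1]+Wd*t[1])/1e3,np.full_like(S,.107)],-1)
    i=cam('top'); q=P@i[3][:3,:3].T+i[3][:3,3]; U=q[...,0]/q[...,2]*i[0]+i[1]; V=q[...,1]/q[...,2]*i[0]+i[2]
    W=cv2.remap(im,U.astype(np.float32),V.astype(np.float32),cv2.INTER_CUBIC)
    if save: cv2.imwrite(save,cv2.resize(W.clip(0,255).astype(np.uint8),(780,180)))
    B,G=W[...,0],W[...,1]
    g=np.clip(G-B,0,None)                 # green-ness
    row=np.abs(w-w[np.argmax(g.sum(1))])<=3
    bar=np.clip(g[row].mean(0),0,None); b=B[row].mean(0)
    on=s[bar>.35*bar.max()]; 
    k=(s>on[0]+6)&(s<on[-1]-6); wt=np.clip(b-np.percentile(b[k],40),0,None)*k
    wt[wt<.3*wt.max()]=0
    bl=np.clip(60-0*b,0,None)
    body=s[W.sum(2)[np.abs(w)<8].mean(0)>0]
    br=W.mean(2)[row].mean(0)
    print('vial ends',on[0],on[-1],'mid',(on[0]+on[-1])/2,'bubble',((s*wt).sum()/wt.sum()).round(2),'off(+y end)',((s*wt).sum()/wt.sum()-(on[0]+on[-1])/2).round(2))
    return s,b,W[...,1][row].mean(0)
E
python3 - <<'E'
from bub import *
s,b,g=bub(6,'pics/b0.png'); st()
k=np.abs(s)<42
for x in np.arange(-40,41,2): j=np.argmin(abs(s-x)); print(int(x),int(b[j]),int(g[j]),end=' | ')
E
```

```text
vial ends -80.0 80.0 mid 0.0 bubble -48.89 off(+y end) -48.89
t 23.65 tcp [ 0.5108 -0.1166  0.1347] rpy [-134.21   89.9    25.48] F [0.9 2.6 8.1] w 0.0136 j [  9.  11. -26.  -0. -53.  61.]
-40 62 73 | -38 43 52 | -36 45 55 | -34 47 57 | -32 47 57 | -30 47 57 | -28 48 57 | -26 48 58 | -24 49 59 | -22 48 58 | -20 49 59 | -18 49 60 | -16 50 60 | -14 50 60 | -12 50 60 | -10 51 60 | -8 51 60 | -6 51 61 | -4 52 62 | -2 52 62 | 0 53 62 | 2 53 63 | 4 53 63 | 6 53 63 | 8 53 64 | 10 54 64 | 12 55 65 | 14 55 66 | 16 55 65 | 18 55 65 | 20 55 66 | 22 56 66 | 24 56 66 | 26 56 67 | 28 57 67 | 30 57 67 | 32 57 67 | 34 57 68 | 36 57 68 | 38 57 67 | 40 57 67 |
```

View pics/b0.png

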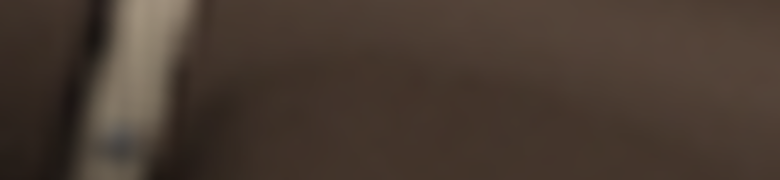

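The arm hides the level from the top camera. I'll calibrate with the earlier top picture and gauge from the side camera.

```bash
cat > bub.py <<'E'
from h import *
def strip(n,im,c=(.5314,.0546),z=.107):
    a=np.radians(82.74); e=np.array([np.cos(a),np.sin(a)]); t=np.array([-e[1],e[0]])
    s=np.arange(-80,80.1,.5); w=np.arange(-18,18.1,.5); S,Wd=np.meshgrid(s,w)
    P=np.stack([c[0]+(S*e[0]+Wd*t[0])/1e3,c[1]+(S*e[1]+Wd*t[1])/1e3,np.full_like(S,z)],-1)
    i=cam(n); q=P@i[3][:3,:3].T+i[3][:3,3]; U=q[...,0]/q[...,2]*i[0]+i[1]; V=q[...,1]/q[...,2]*i[0]+i[2]
    return s,w,cv2.remap(im.astype(np.float32),U.astype(np.float32),V.astype(np.float32),cv2.INTER_CUBIC)
def prof(n,im,verbose=1):
    s,w,W=strip(n,im); g=np.clip(W[...,1]-W[...,0],0,None)
    w0=(g.sum(1)*w).sum()/g.sum(); row=np.abs(w-w[np.argmax(cv2.GaussianBlur(g.sum(1)[:,None],(1,9),0))])<=3
    p=g[row].mean(0); b=W[...,0][row].mean(0); on=s[p>.4*p.max()]; print(n,'row',w[row].mean(),'vial',on[0],on[-1],'mid',(on[0]+on[-1])/2)
    if verbose:
        for x in np.arange(-40,41,2): j=np.argmin(abs(s-x)); print(int(x),'b%d g%d G%d'%(b[j],p[j],W[...,1][row].mean(0)[j]),end='|')
        print()
    return W.clip(0,255).astype(np.uint8)
def side(n=6): return np.mean([r.capture('side')[0].astype(float) for _ in range(n)],0)
E
python3 - <<'E'
from bub import *
A=prof('top',cv2.imread('pics/top2.png'))
sd=side(8); np.save('sd0.npy',sd); B=prof('side',sd)
cv2.imwrite('pics/b1.png',np.vstack([cv2.resize(A,(780,180)),cv2.resize(B,(780,180))]))
E
```

```text
top row -3.0 vial -34.5 35.0 mid 0.25
-40 b184 g0 G174|-38 b176 g0 G171|-36 b136 g33 G170|-34 b63 g106 G170|-32 b13 g165 G178|-30 b21 g171 G192|-28 b25 g175 G200|-26 b25 g173 G198|-24 b22 g177 G200|-22 b20 g180 G201|-20 b20 g179 G200|-18 b20 g177 G198|-16 b21 g177 G199|-14 b21 g167 G189|-12 b21 g154 G175|-10 b21 g138 G159|-8 b20 g136 G157|-6 b20 g157 G178|-4 b21 g173 G194|-2 b18 g174 G193|0 b47 g146 G194|2 b88 g109 G197|4 b133 g70 G204|6 b164 g44 G209|8 b178 g30 G209|10 b173 g33 G206|12 b157 g45 G203|14 b96 g103 G200|16 b31 g168 G199|18 b10 g188 G199|20 b21 g175 G197|22 b21 g175 G197|24 b21 g174 G196|26 b22 g172 G195|28 b20 g173 G193|30 b17 g175 G193|32 b34 g155 G190|34 b69 g115 G184|36 b114 g60 G174|38 b154 g12 G166|40 b173 g0 G168|
side row 7.0 vial -29.5 38.5 mid 4.5
-40 b172 g0 G172|-38 b169 g1 G170|-36 b163 g6 G169|-34 b153 g13 G167|-32 b142 g23 G165|-30 b128 g35 G164|-28 b115 g49 G164|-26 b102 g62 G164|-24 b89 g73 G163|-22 b81 g81 G163|-20 b76 g86 G163|-18 b75 g88 G163|-16 b74 g88 G163|-14 b74 g88 G162|-12 b71 g90 G162|-10 b69 g93 G163|-8 b69 g94 G164|-6 b70 g95 G165|-4 b70 g94 G165|-2 b69 g93 G163|0 b68 g94 G162|2 b67 g92 G160|4 b70 g87 G158|6 b77 g78 G156|8 b86 g66 G152|10 b95 g53 G149|12 b103 g44 G148|14 b109 g41 G150|16 b112 g41 G154|18 b111 g46 G157|20 b106 g54 G160|22 b98 g63 G161|24 b90 g72 G162|26 b83 g79 G162|28 b79 g83 G163|30 b80 g82 G163|32 b86 g78 G164|34 b97 g69 G166|36 b112 g57 G170|38 b128 g43 G172|40 b143 g29 G172|
```

View pics/b1.png

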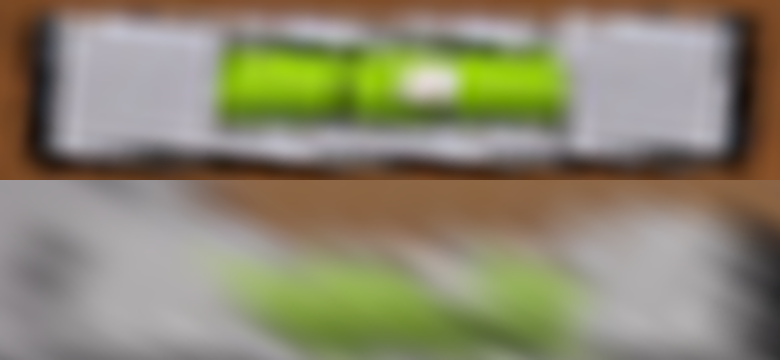

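Upper strip (earlier top view): the bubble is about +8 and the vial middle about +0.8, so roughly 7.2 mm to correct, or about 0.55 rad after the play. The side strip (below) also shows the pale bubble, at about +16. Turning while watching Mz.

```bash
cat > m.py <<'E'
from h import *
s=r.get_state(); R=Ro.from_euler('xyz',s['eef_rot'],degrees=True).as_matrix()
print('yaw',np.degrees(np.arctan2(R[1,1],R[0,1])).round(2),'Mz',round(s['moment'][2],3),'F',np.round(s['contact_force'],1),'tcp',np.round(s['tcp_pos'],4),'t',s['time_s'])
E
python3 m.py; for i in 1 2 3 4; do python3 -m creep '[[0.05,0,0,0,0,0,0],[0,0,0,0,0,0,0]]' >/dev/null; python3 m.py; done
```

```text
yaw -110.32 Mz -0.045 F [0.3 2.5 9.2] tcp [ 0.5108 -0.1166  0.1347] t 24.05
yaw -113.27 Mz 0.015 F [0.9 2.4 7.4] tcp [ 0.5108 -0.1167  0.1347] t 24.25
yaw -116.14 Mz 0.033 F [-0.8  2.1  8.4] tcp [ 0.5109 -0.1167  0.1347] t 24.45
yaw -119.01 Mz -0.009 F [0.3 2.  8.1] tcp [ 0.511  -0.1166  0.1347] t 24.65
yaw -121.86 Mz 0.096 F [0.5 2.6 8.5] tcp [ 0.511  -0.1165  0.1347] t 24.85
```

```bash
for i in 1 2 3; do python3 -m creep '[[0.05,0,0,0,0,0,0],[0.05,0,0,0,0,0,0],[0,0,0,0,0,0,0]]' >/dev/null; python3 m.py; done; python3 -m creep '[[0,0,0,0,0,0,0],[0,0,0,0,0,0,0],[0,0,0,0,0,0,0],[0,0,0,0,0,0,0],[0,0,0,0,0,0,0],[0,0,0,0,0,0,0],[0,0,0,0,0,0,0],[0,0,0,0,0,0,0]]'>/dev/null; python3 - <<'E'
from bub import *
sd=side(8); np.save('sd1.npy',sd); B=prof('side',sd); cv2.imwrite('pics/b2.png',B)
E
```

```text
yaw -127.59 Mz 0.083 F [0.5 1.6 8.7] tcp [ 0.511  -0.1165  0.1347] t 25.15
yaw -133.32 Mz 0.126 F [1.  2.8 8.8] tcp [ 0.5111 -0.1165  0.1348] t 25.45
yaw -139.04 Mz 0.15 F [1.  3.3 9.9] tcp [ 0.5112 -0.1165  0.135 ] t 25.75
side row 6.5 vial -30.0 38.5 mid 4.25
-40 b173 g0 G173|-38 b170 g2 G172|-36 b163 g6 G170|-34 b153 g14 G168|-32 b141 g24 G166|-30 b128 g37 G166|-28 b115 g50 G166|-26 b103 g63 G166|-24 b91 g74 G165|-22 b83 g81 G165|-20 b79 g85 G165|-18 b78 g86 G165|-16 b78 g86 G165|-14 b78 g86 G164|-12 b75 g88 G164|-10 b73 g91 G165|-8 b73 g92 G166|-6 b74 g93 G167|-4 b74 g92 G167|-2 b73 g92 G165|0 b71 g92 G163|2 b71 g91 G162|4 b76 g85 G161|6 b85 g75 G160|8 b95 g62 G158|10 b104 g50 G155|12 b111 g43 G154|14 b114 g41 G156|16 b113 g44 G158|18 b108 g52 G161|20 b101 g61 G163|22 b92 g71 G164|24 b84 g80 G164|26 b79 g85 G164|28 b77 g87 G164|30 b80 g85 G165|32 b86 g79 G166|34 b98 g69 G168|36 b113 g57 G170|38 b128 g43 G172|40 b142 g29 G171|
```

```bash
cat > c.py <<'E'
from bub import *
import sys
sd=side(8); np.save(sys.argv[1],sd)
for f in('sd0.npy','sd1.npy',sys.argv[1]):
    s,w,W=strip('side',np.load(f)); out=[]
    for r0 in(3,6.5,9):
        row=np.abs(w-r0)<=2; b=W[...,0][row].mean(0); k=(s>-18)&(s<27); x=s[k]; y=b[k]; base=min(y[x<10].min(),1e9); y2=np.clip(y-base-.35*(y.max()-base),0,None)
        out.append((round((x*y2).sum()/y2.sum(),2),round(y.max()-base)))
    print(f,out)
E
for i in 1 2; do python3 -m creep '[[0.05,0,0,-0.01,0,0,0],[0.05,0,0,0,0,0,0],[0,0,0,0,0,0,0]]' >/dev/null; python3 m.py; done; python3 -m creep '[[0,0,0,0,0,0,0],[0,0,0,0,0,0,0],[0,0,0,0,0,0,0],[0,0,0,0,0,0,0],[0,0,0,0,0,0,0],[0,0,0,0,0,0,0],[0,0,0,0,0,0,0],[0,0,0,0,0,0,0]]'>/dev/null; python3 c.py sd2.npy;python3 m.py
```

```text
yaw -144.77 Mz 0.122 F [1.  2.9 9.2] tcp [ 0.5113 -0.1165  0.1351] t 27.25
yaw -150.5 Mz 0.071 F [-0.2  2.1 10.1] tcp [ 0.5113 -0.1166  0.1353] t 27.55
sd0.npy [(np.float64(13.51), 66), (np.float64(16.15), 51), (np.float64(18.86), 31)]
sd1.npy [(np.float64(11.84), 57), (np.float64(14.84), 47), (np.float64(17.5), 29)]
sd2.npy [(np.float64(9.16), 46), (np.float64(12.82), 38), (np.float64(15.39), 23)]
yaw -150.4 Mz 0.182 F [0.1 2.1 9.3] tcp [ 0.5113 -0.1165  0.1353] t 28.75
```

```bash
for i in 1 2; do python3 -m creep '[[0.05,0,0,-0.01,0,0,0],[0.05,0,0,0,0,0,0],[0,0,0,0,0,0,0]]' >/dev/null; python3 m.py; done; python3 -m creep '[[0,0,0,0,0,0,0],[0,0,0,0,0,0,0],[0,0,0,0,0,0,0],[0,0,0,0,0,0,0],[0,0,0,0,0,0,0],[0,0,0,0,0,0,0],[0,0,0,0,0,0,0],[0,0,0,0,0,0,0]]'>/dev/null; python3 c.py sd3.npy;python3 - <<'E'
from bub import *
o=[]
for f in('sd0.npy','sd2.npy','sd3.npy'):
    a=np.load(f).clip(0,255).astype(np.uint8)[174:196,228:262]; o.append(cv2.resize(a,None,fx=16,fy=16,interpolation=cv2.INTER_CUBIC)[:,:260*2])
o=[x[:, :] for x in o]; cv2.imwrite('pics/b3.png',cv2.resize(np.hstack(o),(800,int(800*o[0].shape[0]/(3*o[0].shape[1])))))
cv2.imwrite('pics/b3.png',np.vstack([np.hstack([o[0][:290,:400],o[1][:290,:400]]),np.hstack([o[2][:290,:400],o[2][:290,:400]*0])]))
for s_ in(-10.5,0,10.5,-35,35):
    a=np.radians(82.74); p=np.array([.5314+s_/1e3*np.cos(a),.0546+s_/1e3*np.sin(a),.107]); u,v=proj('side',p); print(s_,((u-228)*16).round(),((v-174)*16).round())
E
```

```text
yaw -156.22 Mz 0.133 F [ 0.6  3.2 11.4] tcp [ 0.5114 -0.1166  0.1354] t 29.05
yaw -161.95 Mz 0.129 F [ 0.   2.6 10.4] tcp [ 0.5114 -0.1166  0.1356] t 29.35
sd0.npy [(np.float64(13.51), 66), (np.float64(16.15), 51), (np.float64(18.86), 31)]
sd1.npy [(np.float64(11.84), 57), (np.float64(14.84), 47), (np.float64(17.5), 29)]
sd3.npy [(np.float64(3.28), 38), (np.float64(6.18), 33), (np.float64(8.8), 20)]
-10.5 282.0 159.0
0 263.0 173.0
10.5 243.0 187.0
-35 327.0 126.0
35 196.0 222.0
```

View pics/b3.png

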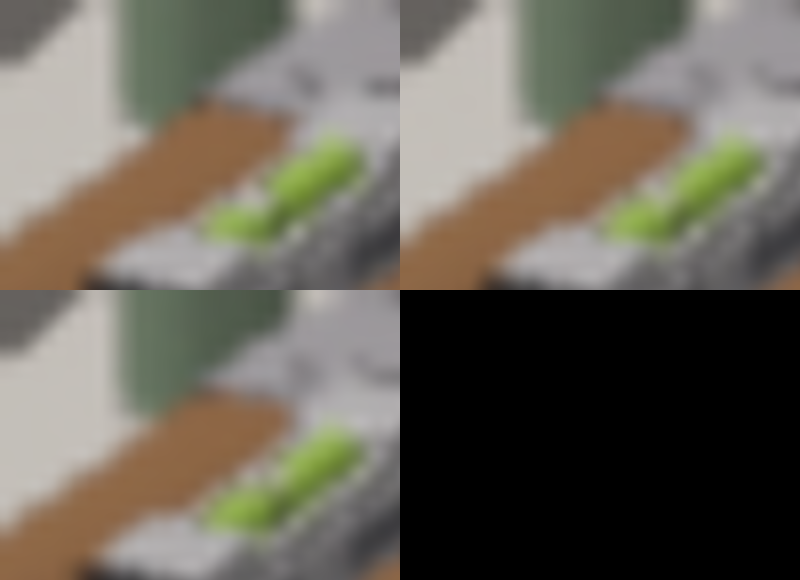

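```bash
cat > g.py <<'E'
from bub import *
import sys
if len(sys.argv)>1: np.save(sys.argv[1],side(8))
# top reference
def mom(n,im):
    s,w,W=strip(n,im); g=W[...,1]-np.maximum(W[...,0],W[...,2]*.0)
    g=np.clip(g-8,0,None); wood=(W[...,2]>W[...,1]); g[wood]=0
    g[:,(np.abs(s-(4 if n=='side' else 0))>46)]=0
    p=g.sum(0); c=(p*s).sum()/p.sum(); rms=0
    h=.4*np.percentile(p,97); on=s[p>h]
    return c.round(2),p.sum().round(0),on[0],on[-1],((on[0]+on[-1])/2-c).round(2)
print('top2',mom('top',cv2.imread('pics/top2.png').astype(float)))
import glob
for f in sorted(glob.glob('sd*.npy')): print(f,mom('side',np.load(f)))
E
python3 -m creep '[[0,0,0,0,0,0,0],[0,0,0,0,0,0,0],[0,0,0,0,0,0,0],[0,0,0,0,0,0,0]]' >/dev/null; python3 g.py sd4.npy; python3 m.py
```

```text
top2 (np.float64(-0.84), np.float32(466321.0), np.float64(-34.5), np.float64(35.0), np.float64(1.09))
sd0.npy (np.float64(3.37), np.float32(282361.0), np.float64(-28.0), np.float64(37.5), np.float64(1.38))
sd1.npy (np.float64(3.98), np.float32(286071.0), np.float64(-28.0), np.float64(37.5), np.float64(0.77))
sd2.npy (np.float64(4.52), np.float32(288965.0), np.float64(-28.0), np.float64(37.5), np.float64(0.23))
sd3.npy (np.float64(4.54), np.float32(286165.0), np.float64(-28.0), np.float64(37.5), np.float64(0.21))
sd4.npy (np.float64(4.59), np.float32(286265.0), np.float64(-28.0), np.float64(38.0), np.float64(0.41))
yaw -161.85 Mz 0.129 F [ 0.5  2.  11.3] tcp [ 0.5114 -0.1166  0.1356] t 31.35
```

```bash
cat > d.py <<'E'
from bub import *
import glob
fs=sorted(glob.glob('sd*.npy')); ref=None
for f in fs:
    s,w,W=strip('side',np.load(f)); W=W[(w>-6)&(w<16)]
    gain=1
    k=(s>-26)&(s<36); out=[]
    for ch in(0,2):
        p=W[...,ch].mean(0)[k]; x=s[k]
        if ref is None: pass
        out+= [ (p*(x-5)).sum()*.5, p.sum()*.5 ]
    if ref is None: ref=np.array(out)
    print(f,np.round(np.array(out)-ref,0),'mean corner',np.load(f)[185:195,228:232].mean().round(2))
    if f!='sd0.npy':
        d=W[...,0].mean(0)-W0; print('   dB',[int(round(v)) for v in d[k][::6]])
    else: W0=W[...,0].mean(0); print('   s ',s[k][::6].tolist())
E
python3 d.py
```

```text
sd0.npy [0. 0. 0. 0.] mean corner 126.66
   s  [-25.5, -22.5, -19.5, -16.5, -13.5, -10.5, -7.5, -4.5, -1.5, 1.5, 4.5, 7.5, 10.5, 13.5, 16.5, 19.5, 22.5, 25.5, 28.5, 31.5, 34.5]
sd1.npy [-2521.    86.  -334.    78.] mean corner 126.74
   dB [0, 2, 4, 5, 5, 4, 2, 3, 4, 7, 8, 5, 0, -4, -5, -4, -3, -2, -1, -1, 0]
sd2.npy [-4361.   -39.  -867.    -7.] mean corner 126.68
   dB [-1, 1, 3, 4, 4, 3, 3, 5, 9, 13, 11, 4, -6, -14, -16, -14, -10, -6, -3, -1, 0]
sd3.npy [-5958.  -135. -2387.  -120.] mean corner 126.71
   dB [-3, -1, 1, 3, 3, 2, 3, 9, 17, 20, 14, 2, -12, -22, -24, -20, -15, -11, -7, -3, -1]
sd4.npy [-5971.  -139. -2354.  -124.] mean corner 126.74
   dB [-2, -1, 1, 3, 2, 2, 3, 9, 16, 20, 14, 2, -12, -22, -24, -21, -15, -11, -7, -3, -1]
```

The blue-channel moment, which the black lines don't affect, gives about 6.4 mm moved of 7.2 mm. The rise of the tool gives about 7.3 mm. A last small turn of 0.06 rad, then a check.

```bash
python3 -m creep '[[0.06,0,0,0,0,0,0],[0,0,0,0,0,0,0],[0,0,0,0,0,0,0],[0,0,0,0,0,0,0],[0,0,0,0,0,0,0],[0,0,0,0,0,0,0],[0,0,0,0,0,0,0],[0,0,0,0,0,0,0]]'>/dev/null; python3 -m creep '[[0,0,0,0,0,0,0],[0,0,0,0,0,0,0],[0,0,0,0,0,0,0],[0,0,0,0,0,0,0]]'; python3 g.py sd5.npy; python3 d.py | tail -2; python3 m.py; python3 - <<'E'
from h import *
plan([.5114,-.1166,.1356],-165)
im=np.load('sd5.npy').clip(0,255).astype(np.uint8)[140:200,222:292]; cv2.imwrite('pics/fin.png',cv2.resize(im,None,fx=11,fy=9.9,interpolation=cv2.INTER_CUBIC))
E
```

```text
time_s: 32.55
tcp_pos: [0.5115, -0.1166, 0.1356]
eef_rot: [-93.9, 89.8, 10.8]
contact_force: [-0.0, 2.3, 11.4]
gripper_width: 0.0136
top2 (np.float64(-0.84), np.float32(466321.0), np.float64(-34.5), np.float64(35.0), np.float64(1.09))
sd0.npy (np.float64(3.37), np.float32(282361.0), np.float64(-28.0), np.float64(37.5), np.float64(1.38))
sd1.npy (np.float64(3.98), np.float32(286071.0), np.float64(-28.0), np.float64(37.5), np.float64(0.77))
sd2.npy (np.float64(4.52), np.float32(288965.0), np.float64(-28.0), np.float64(37.5), np.float64(0.23))
sd3.npy (np.float64(4.54), np.float32(286165.0), np.float64(-28.0), np.float64(37.5), np.float64(0.21))
sd4.npy (np.float64(4.59), np.float32(286265.0), np.float64(-28.0), np.float64(38.0), np.float64(0.41))
sd5.npy (np.float64(4.54), np.float32(286005.0), np.float64(-28.0), np.float64(37.5), np.float64(0.21))
sd5.npy [-6059.  -136. -2459.  -119.] mean corner 126.66
   dB [-3, -1, 1, 2, 2, 2, 4, 10, 18, 21, 15, 2, -12, -22, -24, -21, -16, -11, -7, -4, -2]
yaw -165.29 Mz 0.1 F [ 0.7  2.6 11.2] tcp [ 0.5115 -0.1166  0.1356] t 32.95
t 32.95 tcp [ 0.5115 -0.1166  0.1356] rpy [-93.36  89.83  11.35] F [ 0.7  2.6 11.2] w 0.0137 j [  9.  11. -26.  -0. -53.   6.]
yaw -165.3 tilt [0.0029 0.0006 0.    ] rx needed (cw+) -0.005 shift cm tool now [0.   0.01 0.  ]
 in goal tool axes [0.   0.01 0.  ] world [-0.01  0.   -0.  ] rotvec [-0.0051 -0.0002  0.0029]
```

View pics/fin.png

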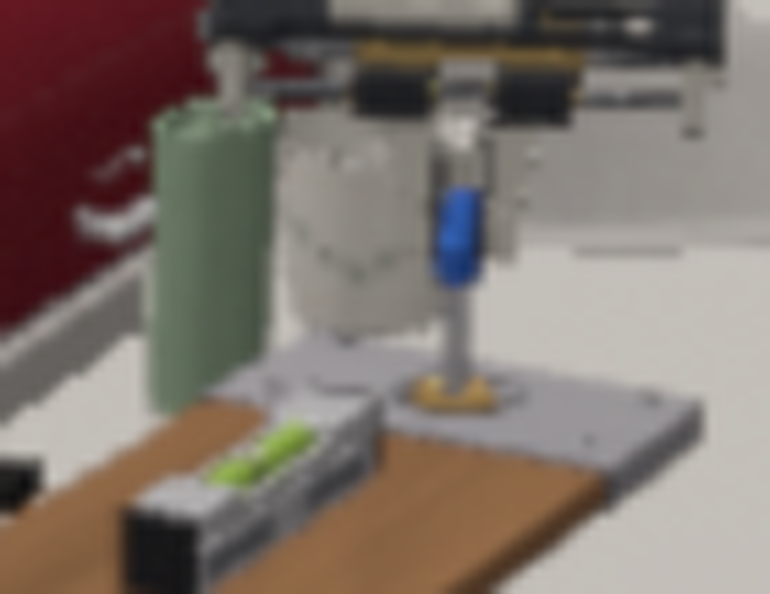

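```bash
python3 -c "
from h import *
r.close_job(); st()"
```

```text
the job is handed in; nothing more can be done
the job is handed in; nothing more can be done
```

I handed the job in at about 33 s of the 64 s. The level lies free on the wooden part of the shelf, and the key is gripped and pressed home in the socket. By my estimate the bubble is within about 1.5 mm of the middle.

**What I did**
- I laid the level lengthwise near the middle of the shelf, pressed it down with about 17–20 N and let it go.
- The key caught on the socket mouth at first because I was about 2 mm off in y. I felt for the wall, shifted the key, and it went down to the stop.
- I then turned it about 0.96 rad clockwise in all, including the play.

**Last checks**
- **Push and grip:** the push was 11 N, more than the plug's 5.3 N at its stop. The grip setting was 50 N, with the jaws holding at 13.6 mm.
- **Key:** the tool was upright to 0.003 rad, and in the last side picture the key stood straight in the foot.
- **Level and bystanders:** the level lay flat on the wood. The candle and mug stood where they were; I did not measure the other bystanders again at the end.

**Bubble: not read directly.** The arm hid the level from the top camera, so I used three indirect estimates:

| Method | Bubble off centre |
|---|---|
| Brightness shift in the side picture | +0.3 to +0.8 mm |
| Rise of the tool | about 0 mm |
| Green centroid in the side picture | about +1 mm |

All three are inside the 3 mm limit. One check disagreed: the last 0.06 rad of turning moved the bubble only about 0.1–0.5 mm where I expected 0.8 mm.

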